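# Hang the pipette on its charging hook

## Task

Take the orange-banded electronic pipette out of its grey parking stand and hang it upright on the empty orange hook in the middle of the charging rack: push it back against the sprung white pad, lower it behind the two upturned hook tips and press it gently down until its collar sits fully home on the charge pin, then let go. Do not knock the pipettes hanging beside it or disturb anything else on the bench, and do not force the pipette against the rack: a light push, well under 22 N, is enough.

Things in the scene. Friction and masses are not known exactly. Their poses are not given: they have to be found in the camera images.
- pipette_grip (a point): Where to hold the orange-banded pipette: centre of its white body, 205 mm above its tip. z up along it; x its back, which goes against the pad; -x its front (black window); y wide. Body 26 mm along x, 24 mm along y, from 142 to 235 mm above the tip; then a 10 mm high button. Grip it across x (front and back): on the rack the sides are crowded. 0.13 to 0.21 kg. Yaw within 0.5 rad of the stand's.
- pipette_collar (a point): Centre of the underside of the pipette's collar, 75 mm below pipette_grip on the same axis, same axes. The collar is a grey block 26 mm (x) by 48 mm (y) by 12 mm high, its front and back flush with the body's; its underside rests on the hook. Below it is a round shaft, 18 mm in diameter and 130 mm long, tapering at the tip.
- stand: Grey block 90 x 90 x 70 mm, fixed to the bench, with an upright hole 60 mm deep and 19.5 mm wide in the middle of its top, in which the pipette stands loose. Origin at the centre of its underside.
- rack: Charging rack fixed to the bench: base plate 170 x 360 x 14 mm, two posts and a level rail (top 202 mm above the bench, front face 49 mm behind hook_nominal) with five hooks 62 mm apart along y. Origin on the bench right below hook_nominal. The hook mouths look along its -x; y to its left, z up. Pipettes hang with their axes parallel to the rack's.
- hook_nominal (a point): Nominal seat of the empty orange middle hook, 190 mm above the bench, rack's axes: pipette_collar comes to rest about here. The whole hook (prongs, pad, pin) is clamped by hand: the true seat lies up to 10 mm off along the rack's x and up to 10 mm higher or lower, differently each run, NOT seen in this pose (sideways it is exact): find it by feel.
- hook_mouth (a point): Nominal top of the hook's two upturned tips, mid-way between them: 16 mm in front of hook_nominal, 9 mm above it, off by the same unknown amount. The two level prongs are 26 mm apart in the clear, each 10 mm wide; the tips at their front ends stand 9 mm above them, from 19 to 13 mm in front of the seat. So the collar must go in higher than the tips and come down behind them.
- pad_face (a point): Nominal centre of the white pad's face when free, off by the same unknown amount: 9 mm behind the seat, 21 mm above it. The face is 24 mm wide and reaches from 2 mm below to 44 mm above the seat, lower than the fingers if the pipette is held at pipette_grip. The pipette's back is 13 mm behind its axis, so it must push the pad back at least 4 mm before the collar clears the tips.
- pad (a joint): How far the sprung pad is pushed back (m): 0 free, 0.010 hard stop. 2 N at first touch plus 0.8 N per mm: 5.2 N at 4 mm (collar just clear of the tips; it also rests there once hung), 7.6 N at 7 mm, 10 N at the stop. Rubbing on pad and tips can hold the pipette up above its seat, so it must be pressed down.
- pin (a joint): How far the brass charge pin, in the left prong, is pressed down (m): 0 free, standing 4 mm above the prong; about 0.004 when the collar lies flat on the prongs. It takes under 0.5 N.
- prongs (a joint): How far the two sprung prongs (with their tips) give way downwards under load (m): 0 free, 4 N per mm, hard stop at 0.0025 (10 N).
- pipette_far_right: A bystander pipette hanging on its own fixed hook of the rack, loose, the same shape as the orange-banded one but 15 to 23 mm shorter. Origin at the tip of its nose, z up; its body is 26 x 24 mm. It stands 124 mm from hook_nominal along the rack's - y. Must not be knocked.
- pipette_right: A bystander pipette hanging on its own fixed hook of the rack, loose, the same shape as the orange-banded one but 15 to 23 mm shorter. Origin at the tip of its nose, z up; its body is 26 x 24 mm. It stands 62 mm from hook_nominal along the rack's - y. Must not be knocked.
- pipette_left: A bystander pipette hanging on its own fixed hook of the rack, loose, the same shape as the orange-banded one but 15 to 23 mm shorter. Origin at the tip of its nose, z up; its body is 26 x 24 mm. It stands 62 mm from hook_nominal along the rack's + y. Must not be knocked.
- pipette_far_left: A bystander pipette hanging on its own fixed hook of the rack, loose, the same shape as the orange-banded one but 15 to 23 mm shorter. Origin at the tip of its nose, z up; its body is 26 x 24 mm. It stands 124 mm from hook_nominal along the rack's + y. Must not be knocked.
- slide_box: Bystander: yellow slide box with clear lid, 82 x 102 x 44 mm, loose. Origin under its centre.
- tube_block: Bystander: blue tube block, 70 x 100 x 57 mm with its caps, loose. Origin under its centre.
- dish: Bystander: glass dish, 90 mm wide, 18 mm high, loose. Origin under its centre.
- reagent: Bystander: amber jar with black cap, 56 mm wide, 110 mm high, loose. Origin under its centre.

How it is judged:
On the way, in this order (a step that is already met when the one before it is completed fails the run):
1. the pipette is lifted clear of its parking stand (collar more than 196 mm above the bench, no contact with the stand) (height (world z) of pipette_collar above 0.196 m and contact force between pipette and stand below 0.05 N), for 0.1 s.
2. the pipette, in the fingers, pushes the sprung pad back by more than 4 mm (value of joint pad above 0.004 m and contact force between pipette and the fingers above 1 N), for 0.1 s.
3. still in the fingers, its collar is brought down onto the charge pin (pin down by more than 2.8 mm) behind the hook tips (pad pushed back by more than 2.5 mm) (value of joint pin above 0.0028 m and value of joint pad above 0.0025 m and contact force between pipette and the fingers above 1 N), for 0.1 s.
At the end, for the whole second after the job is handed in: The orange-banded pipette hangs at rest and released on the middle hook: charge pin down by more than 2.8 mm, sprung pad held back by more than 2.5 mm (so the collar is behind the tips), collar within 18 mm of the nominal seat, upright within 0.1 rad and facing the rack's way within 0.2 rad (value of joint pin above 0.0028 m and value of joint pad above 0.0025 m and angle between pipette_grip's own z axis and vertical below 0.1 rad and angle between the x axis of pipette_grip and the x axis of hook_nominal, either way round below 0.2 rad and distance between pipette_collar and hook_nominal below 0.018 m and linear speed of pipette below 0.02 m/s and contact force between pipette and the fingers below 0.05 N); the robot touches nothing.
It fails at once if the pipette is forced against the rack with more than 22 N (contact force between pipette and rack above 22 N).
It fails at once if a hanging neighbour is knocked (moved more than 8 mm or tilted more than 0.12 rad) (distance of any of pipette_far_right, pipette_right, pipette_left, pipette_far_left from where it was at the start of the episode above 0.008 m or angle between any of pipette_far_right, pipette_right, pipette_left, pipette_far_left's own z axis and vertical above 0.12 rad).
It fails at once if another thing on the bench is moved by more than 15 mm (distance of any of slide_box, tube_block, dish, reagent from where it was at the start of the episode above 0.015 m).
It also fails if it takes over 61 s, if anything falls off the work surface, if the arm or the gripper's body presses on something with over 40 N, if the wrist force passes 120 N, or if a joint passes its speed limit or range.

## Robot

A 6-joint arm with a two-finger parallel gripper is mounted at the origin on the work surface. World frame = base frame: x ahead of the robot, y to its left, z up, the work surface at z = 0. Lengths are in m, angles in rad, forces in N, time in s.
With the tool pointing down it reaches from about 0.3 to 0.875 m from the base axis. Payload 6.4 kg.
Tool frame: the origin (TCP) lies midway between the tips of the shut fingers; the grasp point (between the pads) lies 19 mm behind it; x points along the fingers, y is the direction in which the jaws open and shut, and the axes are right-handed (so a half turn about x gives the same grasp; the last joint's range is limited). The gripper opens to 85 mm and grips with 20 to 120 N. Pads are 22 mm wide; open, the fingers measure 114 mm over their backs; the gripper's body (76 mm by 85 mm) begins 54 mm behind the grasp point. The pads swing forward as they close: fully open they stand 13 mm farther back than shut.
Start: joints at [-1.472, 0.181, 1.607, -0, 1.354, -0.206], TCP at [0.173, -0.549, 0.231] pointing down, gripper open.
Joint ranges: [-2.99, 2.99], [-0.89, 2.07], [0.3, 2.58], [-1.14, 4.28], [0, 2.63], [-3.12, 3.12]. Speed limits (rad/s): [2.57, 2.57, 3.01, 3.14, 3.14, 3.14].

## Interface

Orientations are given as a unit quaternion [w, x, y, z].
In Python, from bench import ctrl gives the robot as it stands.
- The arm moves only by the tool step_arm, never from a script. Its argument "motion" is a list of rows, each a list of 7 numbers: the shift along the tool's x, y, z in mm, then the turn, a rotation vector about the tool's x, y, z in degrees, then the closure in counts, from 0 (fully open) to 255 (shut). In form: [[tx, ty, tz, rx, ry, rz, hand], ...]. A call has 1 to 10 rows; each row is the pose to reach, as a shift and turn from the pose commanded when the call began, along the tool's axes at that moment; what a row does not reach only later rows make up. A row lasts 1/8 s, in which the tool goes at most 62.5 mm and 10.7 degrees, less where a joint would pass 70% of its speed; a pose out of reach is approached as far as the arm can. A call with a gripper value outside its range is refused whole. The fingers move at their own pace and stop on an object; the grip force is fixed at half the most. Time passes only in rows, so rows that repeat a pose let the fingers close. It gives the time, the measured TCP pose, the force and the opening at its end, in the units of the state.
- ctrl.get_obs(): the state, without advancing time (a new reading comes with each control period).
- ctrl.camera(name): name is "scene" or "top" or "wrist"; returns (picture, depth): 420x560x3 uint8, red, green, blue; 420x560 float32, m along the optical axis (not along the pixel's ray), 0 where there is no reading.
- ctrl.camera_info(name): a dict with "fx", "fy", "cx", "cy" (pixels), "dist_coeffs" ([k1, k2, p1, p2, k3] as OpenCV has them; the pictures are not rectified), "T" (4x4, takes a point from camera to world coordinates); the wrist camera has in their place "hand_eye" (4x4, takes a point from camera to tool coordinates, whose origin is the TCP and whose axes are the tool frame's). Camera axes: x right, y down, z forward; pixel columns grow to the right and rows downward; lengths in m; the calibration is good to about 2 mm. A picture is of the moment at which its call begins: read the wrist's pose just before it. camera_info takes no time and is no camera call.
- ctrl.hand_in(): hands the job in, once; it reports no verdict.
The state is a dict: "time_s": time; "q": joint angles; "dq": joint speeds; "joint_efforts": joint torques, N m; "eef_pos": TCP position; "eef_rot": TCP orientation; "wrist_force": force on the tool from outside, world axes, zero at the start; "torque": the same for the moment, N m; "opening": opening from 0.0 (shut) to 1.0 (fully open).
Only numpy, scipy, OpenCV 4.12 (cv2) and the standard library are available. Lean on these libraries where they do the work, as an engineer would, in place of code of your own. Each camera call takes 0.05 s, during which the arm holds its last target. There are 200 camera calls.

## Working session

There is one attempt and no reset: what is moved stays moved. The work goes in short steps, Python scripts to look and compute and a tool call to move; the robot and the scene stay as the last step left them, time stands still between calls to the robot, and variables do not carry over. Pictures are saved under pics/ and viewed, about 8 in all and at most 12, crops included, and the job is handed in when it is done.

Besides the shell and the picture viewer there is one more tool, called after "Request:" as name(argument=value, ...) on one line, values as JSON. step_arm: Moves the arm, as the interface text tells. Its arguments: {"type":"object","properties":{"motion":{"type":"array","items":{"type":"array","items":{"type":"number"}}}},"required":["motion"]}

```bash
mkdir -p pics; ls; python3 - <<'E'
from bench import ctrl
import cv2, numpy as np
o=ctrl.get_obs(); print({k:np.round(v,4).tolist() for k,v in o.items()})
for n in ["scene","top","wrist"]:
    i=ctrl.camera_info(n); print(n,{k:np.round(v,4).tolist() for k,v in i.items()})
for n in ["scene","top"]:
    p,d=ctrl.camera(n); np.savez(f"{n}0.npz",p=p,d=d); cv2.imwrite(f"pics/{n}0.png",p[:,:,::-1])
E
```

```text
pics
{'time_s': 0.0, 'q': [-1.4723, 0.1815, 1.608, 0.0, 1.3538, -0.2063], 'dq': [-0.0009, -0.0006, -0.0002, 0.0007, 0.0005, 0.0], 'joint_efforts': [-0.0004, -44.4876, -35.1338, -0.0002, 0.0092, -0.0], 'eef_pos': [0.1725, -0.5479, 0.2304], 'eef_rot': [0.1067, 0.699, 0.108, -0.6989], 'wrist_force': [-0.571, -0.6175, -0.126], 'torque': [-0.0299, -0.0512, -0.0097], 'opening': 0.9972}
scene {'fx': 415.4473, 'fy': 415.4473, 'cx': 281.7187, 'cy': 210.2409, 'dist_coeffs': [-0.076, 0.0, 0.0, 0.0, 0.0], 'T': [[0.1364, 0.7399, -0.6588, 1.2474], [0.9906, -0.111, 0.0804, -0.0669], [-0.0136, -0.6635, -0.748, 0.9081], [0.0, 0.0, 0.0, 1.0]]}
top {'fx': 379.3503, 'fy': 379.3503, 'cx': 277.9769, 'cy': 209.6147, 'dist_coeffs': [-0.0002, 0.0, 0.0, 0.0, 0.0], 'T': [[0.0004, -0.9955, 0.095, 0.4713], [-0.9997, -0.0029, -0.0261, 0.0341], [0.0262, -0.095, -0.9951, 1.1979], [0.0, 0.0, 0.0, 1.0]]}
wrist {'fx': 317.129, 'fy': 317.129, 'cx': 276.5347, 'cy': 211.9227, 'dist_coeffs': [0.0081, 0.0, 0.0, 0.0, 0.0], 'hand_eye': [[0.0002, -0.3023, 0.9532, -0.1431], [1.0, -0.0002, -0.0003, 0.0014], [0.0002, 0.9532, 0.3023, -0.0766], [0.0, 0.0, 0.0, 1.0]]}
```

View pics/scene0.png

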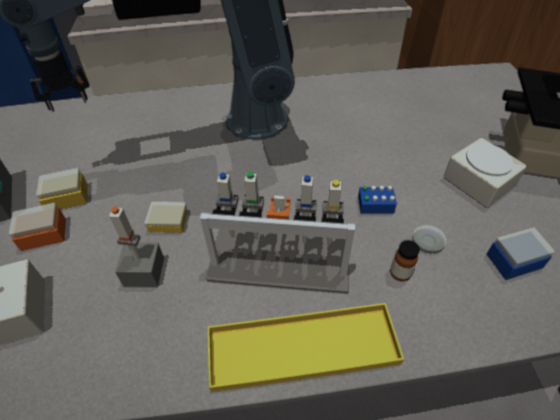

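View pics/top0.png

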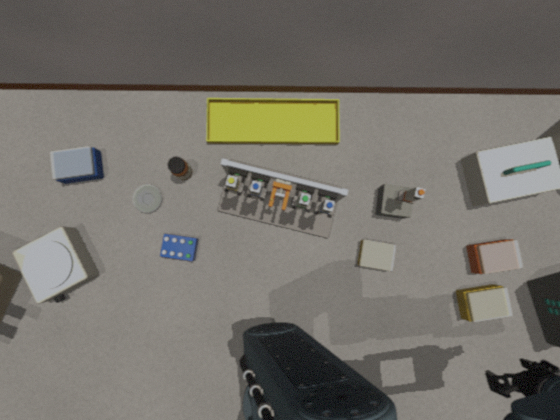

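Scene view: pipette in the stand at about (125,235), with the stand at (140,265) and the empty orange hook at (280,207). Top view: pipette button at (420,192), stand (397,200), rack centre (282,193), and the rack turned by a few degrees. Next I'll measure these from depth.

```bash
cat > h.py <<'E'
import numpy as np, cv2
from bench import ctrl
def cloud(p,d,info,T):
    K=np.array([[info['fx'],0,info['cx']],[0,info['fy'],info['cy']],[0,0,1]])
    v,u=np.mgrid[:420,:560]
    n=cv2.undistortPoints(np.stack([u,v],-1).reshape(-1,1,2).astype(np.float32),K,np.array(info['dist_coeffs'])).reshape(420,560,2)
    X=np.dstack([n*d[...,None],d])
    return X@T[:3,:3].T+T[:3,3]
def rect(P):
    c,s,a=cv2.minAreaRect((P[:,:2]*1000).astype(np.float32))
    return np.round(c,1),np.round(s,1),round(a,2),len(P)
E
python3 - <<'E'
from h import *
for n in ["scene","top"]:
    z=np.load(n+"0.npz"); p,d=z['p'],z['d']; i=ctrl.camera_info(n); W=cloud(p,d,i,np.array(i['T'])); ok=d>0
    hsv=cv2.cvtColor(p,cv2.COLOR_RGB2HSV)
    print(n,"table z",np.median(W[ok&(abs(W[...,2])<.02)][:,2]))
    # stand/pipette region
    box=lambda u0,u1,v0,v1:(np.mgrid[:420,:560][1]>=u0)&(np.mgrid[:420,:560][1]<u1)&(np.mgrid[:420,:560][0]>=v0)&(np.mgrid[:420,:560][0]<v1)&ok
    B=box(100,175,195,295) if n=="scene" else box(370,435,175,225)
    m=B&(abs(W[...,2]-.07)<.006); print("standtop",rect(W[m]))
    for a,b in [(.03,.06),(.08,.13),(.13,.15),(.155,.17),(.17,.2),(.2,.23),(.23,.243),(.243,.27)]:
        m=B&(W[...,2]>a)&(W[...,2]<b)
        if m.sum()>3: print(a,b,rect(W[m]),np.round(W[m].mean(0),4))
    R=box(195,360,205,295) if n=="scene" else box(210,355,155,240)
    m=R&(abs(W[...,2]-.202)<.008)&(p.min(2)>(150 if n=="scene" else 110)); print("rail",rect(W[m]), W[m][:,2].mean())
    m=R&(abs(W[...,2]-.014)<.006); print("base",rect(W[m]))
    R2=box(195,360,160,225) if n=="scene" else R
    for nm,lo,hi in [("blue",100,125),("green",45,80),("yellow",22,35),("orange",5,16)]:
        m=R2&(hsv[...,0]>=lo)&(hsv[...,0]<=hi)&(hsv[...,1]>120)&(hsv[...,2]>90)
        k,L,st,c=cv2.connectedComponentsWithStats(m.astype(np.uint8))
        for j in range(1,k):
            if st[j,4]>5: print(nm,st[j],np.round(np.median(W[L==j],0),4),"zmax",W[L==j][:,2].max().round(4))
E
python3 - <<'E'
import cv2,numpy as np
s=cv2.imread('pics/scene0.png');t=cv2.imread('pics/top0.png')
a=cv2.resize(s[190:290,80:180],(400,400),interpolation=2);b=cv2.resize(s[160:230,200:300][:, :],(400,280),interpolation=2)
c=cv2.resize(t[165:225,370:440],(400,343),interpolation=2);e=cv2.resize(t[155:240,215:350],(400,252),interpolation=2)
cv2.imwrite('pics/crops.png',np.vstack([np.hstack([a,np.vstack([b,np.zeros((120,400,3),np.uint8)])]),np.hstack([c[:200],e[:200]])]))
E
```

```text
scene table z 0.0005841371954091179
standtop (array([ 608.9, -355. ]), array([92.6, 93.9]), 82.61, 991)
0.03 0.06 (array([ 531. , -328.3]), array([ 89.6, 266.1]), 75.96, 1042) [ 0.5152 -0.3216  0.0437]
0.08 0.13 (array([ 613.8, -353.4]), array([11.6, 18.4]), 13.62, 93) [ 0.6147 -0.3522  0.1029]
0.13 0.15 (array([ 609.5, -354.7]), array([51.2, 25.9]), 74.65, 135) [ 0.6169 -0.3489  0.1445]
0.155 0.17 (array([ 616.9, -351.5]), array([19.3, 35.1]), 27.12, 64) [ 0.617  -0.3515  0.1623]
0.17 0.2 (array([ 616.5, -350.3]), array([16.8, 33. ]), 32.26, 135) [ 0.6172 -0.3514  0.1846]
0.2 0.23 (array([ 616.9, -351.5]), array([20.3, 34.5]), 29.21, 153) [ 0.6178 -0.3517  0.215 ]
0.23 0.243 (array([ 611.1, -353.8]), array([22.2, 28. ]), 69.32, 98) [ 0.6152 -0.3516  0.2371]
0.243 0.27 (array([ 610.9, -355.8]), array([14.5, 13.9]), 64.4, 45) [ 0.6116 -0.355   0.248 ]
rail (array([654.3,  -7.7]), array([345. ,  16.1]), 75.99, 574) 0.20177406397209668
base (array([624.8,  -0.7]), array([359.8, 169.1]), 76.36, 6771)
blue [220 173   6   5  22] [ 0.5731 -0.1147  0.282 ] zmax 0.2833
blue [305 176   5   4  
[... 1204 characters left out ...]
rray([345.8,  74.4]), 76.16, 740) 0.20211338786893798
base (array([640.6,  -3.1]), array([360.3, 210.2]), 76.16, 3306)
blue [254 184   4   5  16] [0.6153 0.0658 0.2912] zmax 0.2932
blue [327 203   5   4  16] [ 0.5707 -0.1145  0.283 ] zmax 0.2866
green [303 197   4   4  12] [ 0.5861 -0.0549  0.2894] zmax 0.2925
yellow [229 178   5   5  18] [0.6308 0.1247 0.2816] zmax 0.2847
orange [273 182  18  21  71] [ 0.6246 -0.008   0.1871] zmax 0.2059
orange [271 191   2   5   7] [0.6135 0.0263 0.1819] zmax 0.1904
orange [273 194   2   5   7] [0.6078 0.0182 0.1818] zmax 0.1831
orange [269 201   5   6  13] [0.5861 0.0289 0.1833] zmax 0.193
orange [282 206   3   4   9] [ 0.5716 -0.0056  0.1911] zmax 0.1939
```

View pics/crops.png

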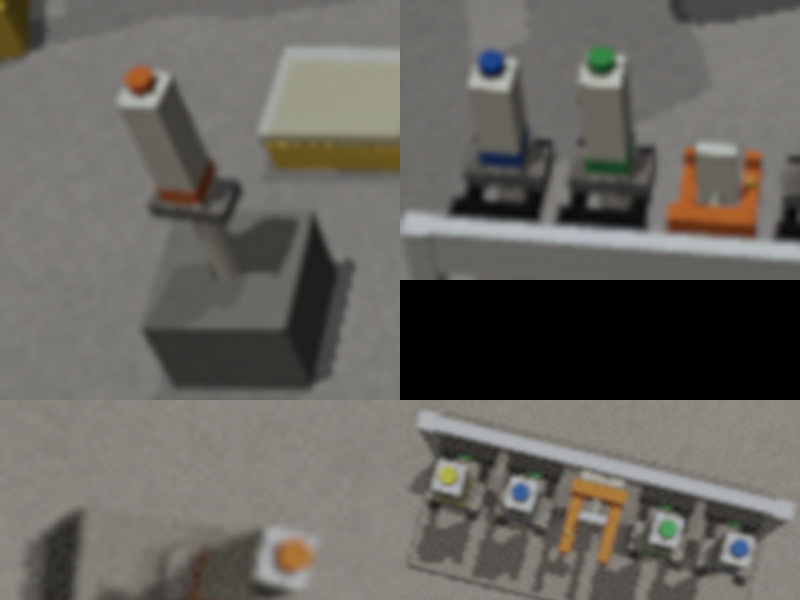

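The crops show a plain white back on the parked pipette, facing the scene camera (+x), so its window faces the robot. The orange hook at (720,190) is empty.

Measured so far:
- **Pipette:** axis at (0.6095, −0.354), yaw about −15.5°.
- **Rack:** yaw about −13.9°.

Next I'll plan the approach.

```bash
cat >> h.py <<'E'
from scipy.spatial.transform import Rotation as Ro
def Rt(yaw,s=1):
    x=np.array([0,0,-1.]); y=s*np.array([np.cos(yaw),np.sin(yaw),0]); return np.c_[x,y,np.cross(x,y)]
def cur():
    o=ctrl.get_obs(); w=o['eef_rot']; return o,np.array(o['eef_pos']),Ro.from_quat([w[1],w[2],w[3],w[0]]).as_matrix()
def row(p,yaw,s=1):
    o,P,R=cur()
    return np.round(R.T@(np.array(p)-P)*1000,1).tolist(),np.round(Ro.from_matrix(R.T@Rt(yaw,s)).as_rotvec(degrees=True),2).tolist()
E
python3 - <<'E'
from h import *
o,P,R=cur(); print(R.round(3))
y=np.radians(-15.5)
for s in (1,-1): print(s,row([.6095,-.354,.33],y,s))
E
```

```text
[[-0.     0.3   -0.954]
 [ 0.002 -0.954 -0.3  ]
 [-1.    -0.001 -0.   ]]
1 ([-99.3, -54.1, -475.1], [-57.03, -0.06, 0.07])
-1 ([-99.3, -54.1, -475.1], [122.97, 0.08, 0.07])
```

Request:
step_arm(motion=[[-60,0,0,0,0,0,0],[-99,-5,-55,-6,0,0,0],[-99,-12,-115,-14,0,0,0],[-99,-20,-175,-22,0,0,0],[-99,-27,-235,-30,0,0,0],[-99,-34,-295,-38,0,0,0],[-99,-41,-355,-46,0,0,0],[-99,-48,-415,-52,0,0,0],[-99,-54,-475,-57,0,0,0],[-99,-54,-475,-57,0,0,0]])

```text
time_s: 1.35
eef_pos: [0.6126, -0.3511, 0.3281]
eef_rot: [0.429, 0.562, 0.431, -0.562]
wrist_force: [-0.3, -0.1, 0.0]
opening: 0.998
```

```bash
python3 - <<'E'
from h import *
o,P,R=cur(); print(P,o['q'],o['wrist_force'])
p,d=ctrl.camera('wrist'); cv2.imwrite('pics/w1.png',p[:,:,::-1])
i=ctrl.camera_info('wrist'); T=np.eye(4);T[:3,:3]=R;T[:3,3]=P;T=T@np.array(i['hand_eye'])
W=cloud(p,d,i,T); ok=d>0
B=ok&(np.hypot(W[...,0]-.61,W[...,1]+.354)<.03)
for a,b in [(.135,.155),(.16,.2),(.2,.225),(.225,.243),(.243,.249),(.249,.28)]:
    m=B&(W[...,2]>a)&(W[...,2]<b)
    if m.sum()>3: print(a,b,rect(W[m]),np.median(W[m],0).round(4))
print(row([.6095,-.354,.196],np.radians(-15.5)))
E
```

```text
[ 0.61257757 -0.35110468  0.32805684] [-6.88556344e-01  4.22295025e-01  1.11099783e+00  1.05288634e-03
  1.61090868e+00 -4.23537358e-01] [-0.28876481 -0.06724703  0.00834633]
0.135 0.155 (array([ 613.7, -339.5]), array([12.9, 25.1]), 75.08, 352) [ 0.614  -0.3392  0.1473]
0.16 0.2 (array([ 612.2, -345.8]), array([ 2.4, 26. ]), 74.92, 284) [ 0.6124 -0.3452  0.1807]
0.2 0.225 (array([ 612.1, -346. ]), array([ 2.7, 26. ]), 74.89, 233) [ 0.6119 -0.3452  0.213 ]
0.225 0.243 (array([ 609.4, -356.1]), array([23.6, 26. ]), 74.94, 756) [ 0.612  -0.35    0.2399]
0.243 0.249 (array([ 609.7, -354.5]), array([11.7, 15.2]), 72.31, 60) [ 0.6114 -0.3508  0.247 ]
0.249 0.28 (array([ 609.5, -356.4]), array([14.6, 14.6]), 36.51, 305) [ 0.6095 -0.3563  0.2502]
([132.5, -0.6, 1.8], [0.15, -0.05, 0.14])
```

View pics/w1.png

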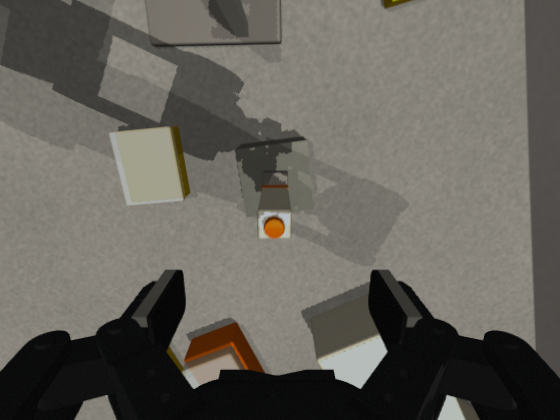

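The wrist view shows the pipette's button at (274,227), midway between the fingers. Its body is at yaw −15.05°, with the body top at z ≈ 0.240. I'll descend around it.

```bash
python3 - <<'E'
from h import *
o,P,R=cur(); print(P); print(row([.6095,-.355,.192],np.radians(-15.05)))
E
```

```text
[ 0.6107882  -0.35263299  0.32847407]
([136.5, -0.3, 2.8], [-0.3, -0.05, 0.14])
```

Request:
step_arm(motion=[[40,0,1,-0.3,0,0,0],[80,0,1,-0.3,0,0,0],[115,0,1,-0.3,0,0,0],[137,0,1,-0.3,0,0,0],[137,0,1,-0.3,0,0,0],[137,0,1,-0.3,0,0,0]])

```text
time_s: 2.15
eef_pos: [0.6091, -0.3564, 0.1948]
eef_rot: [0.43, 0.562, 0.428, -0.562]
wrist_force: [-0.8, -0.0, 0.4]
opening: 0.999
```

```bash
python3 - <<'E'
from h import *
o,P,R=cur(); print(P,o['wrist_force'],o['torque']); print(row([.6095,-.355,.192],np.radians(-15.05)))
E
```

```text
[ 0.60907393 -0.35644525  0.19477546] [-0.78752207 -0.03195234  0.39297676] [-0.02732832  0.00388396 -0.05544037]
([2.8, 0.0, -1.5], [-0.25, 0.05, -0.09])
```

Request:
step_arm(motion=[[1,0,-1,0,0,0,0],[1,0,-1,0,0,0,150],[1,0,-1,0,0,0,255],[1,0,-1,0,0,0,255],[1,0,-1,0,0,0,255],[1,0,-1,0,0,0,255],[1,0,-1,0,0,0,255]])

```text
time_s: 3.02
eef_pos: [0.6096, -0.3545, 0.1925]
eef_rot: [0.429, 0.562, 0.429, -0.562]
wrist_force: [0.2, 0.0, 2.6]
opening: 0.297
```

```bash
python3 - <<'E'
from h import *
o,P,R=cur(); print(P,o['wrist_force'],o['torque'],o['opening'])
E
```

```text
[ 0.60960639 -0.35450432  0.19248991] [2.41928053e-01 1.48640787e-03 2.62226660e+00] [ 0.03920768 -0.02939616  0.00902587] 0.29663176330610325
```

Request:
step_arm(motion=[[-10,0,0,0,0,0,255],[-30,0,0,0,0,0,255],[-60,0,0,0,0,0,255],[-95,0,0,0,0,0,255],[-130,0,0,0,0,0,255],[-130,0,0,0,0,0,255],[-130,0,0,0,0,0,255]])

```text
time_s: 3.9
eef_pos: [0.609, -0.3541, 0.3214]
eef_rot: [-0.429, -0.562, -0.43, 0.562]
wrist_force: [-0.2, -0.2, -2.1]
opening: 0.302
```

```bash
python3 - <<'E'
from h import *
o,P,R=cur(); print(P,o['wrist_force'],o['torque'],o['opening'])
y=np.radians(-13.9)
for p in ([.384,-.198,.32],[.4924,.0333,.32]): print(row(p,y))
for n in ["scene","top"]:
    p,d=ctrl.camera(n); i=ctrl.camera_info(n); W=cloud(p,d,i,np.array(i['T']));cv2.imwrite(f"pics/{n}1.png",p[:,:,::-1])
    B=(d>0)&(np.hypot(W[...,0]-P[0],W[...,1]-P[1])<.035)
    for a,b in [(.15,.18),(.18,.22),(.22,.255),(.258,.275),(.285,.3)]:
        m=B&(W[...,2]>a)&(W[...,2]<b)
        if m.sum()>5: print(n,a,b,rect(W[m]),np.median(W[m],0).round(4),W[m][:,2].min().round(4),W[m][:,2].max().round(4))
E
```

```text
[ 0.60900095 -0.35406163  0.32138446] [-0.18152095 -0.17750586 -2.14546047] [-0.00586506  0.0222982   0.00730998] 0.301738878364762
([1.8, -258.1, -91.5], [-1.33, -0.04, 0.08])
([1.9, -214.3, -343.1], [-1.33, -0.04, 0.08])
scene 0.15 0.18 (array([ 612. , -352.3]), array([ 7.8, 14.7]), 20.02, 45) [ 0.6127 -0.3516  0.1637] 0.1505 0.1781
scene 0.18 0.22 (array([ 613.9, -351.9]), array([ 9.9, 18. ]), 29.63, 107) [ 0.6157 -0.3514  0.1995] 0.1801 0.22
scene 0.22 0.255 (array([ 613.7, -352.9]), array([10.4, 18. ]), 23.75, 96) [ 0.6153 -0.3523  0.2375] 0.22 0.2549
scene 0.258 0.275 (array([ 609.5, -354.8]), array([48.3, 27.9]), 76.84, 112) [ 0.6191 -0.3464  0.2709] 0.2591 0.2749
scene 0.285 0.3 (array([ 614.7, -350. ]), array([20.7, 35.4]), 34.81, 86) [ 0.6188 -0.3489  0.2925] 0.2851 0.3
top 0.15 0.18 (array([ 606.4, -349.5]), array([17.3,  8. ]), 21.29, 16) [ 0.6063 -0.3473  0.1724] 0.1558 0.1795
top 0.18 0.22 (array([ 607.1, -349.3]), array([17.8,  9.2]), 13.55, 38) [ 0.6047 -0.3468  0.2023] 0.1813 0.2195
top 0.22 0.255 (array([ 601.9, -349.5]), array([11.9,  3.2]), 51.92, 12) [ 0.6014 -0.3481  0.2311] 0.2209 0.2409
top 0.258 0.275 (array([ 607.2, -350.7]), array([43. , 25.7]), 71.8, 52) [ 0.6063 -0.3375  0.2727] 0.2627 0.2749
top 0.285 0.3 (array([ 607.5, -343.5]), array([30.8, 14.7]), 15.04, 36) [ 0.6058 -0.3429  0.2919] 0.2856 0.3
```

Request:
step_arm(motion=[[0,-30,-5,-0.3,0,0,255],[0,-80,-20,-0.6,0,0,255],[0,-135,-40,-1,0,0,255],[0,-190,-60,-1.3,0,0,255],[0,-235,-85,-1.3,0,0,255],[0,-258,-130,-1.3,0,0,255],[0,-258,-180,-1.3,0,0,255],[0,-250,-235,-1.3,0,0,255],[0,-230,-290,-1.3,0,0,255],[0,-214,-335,-1.3,0,0,255]])

```text
time_s: 5.25
eef_pos: [0.4911, 0.0272, 0.3211]
eef_rot: [-0.435, -0.556, -0.436, 0.557]
wrist_force: [-0.0, -0.7, -1.5]
opening: 0.298
```

Request:
step_arm(motion=[[0,0,-8,0,0,0,255],[0,0,-8,0,0,0,255],[0,0,-8,0,0,0,255]])

```text
time_s: 5.62
eef_pos: [0.4923, 0.0319, 0.3218]
eef_rot: [-0.435, -0.557, -0.435, 0.558]
wrist_force: [0.1, -0.2, -2.8]
opening: 0.298
```

```bash
cat >> h.py <<'E'
yr=np.radians(-13.9); ex=np.array([np.cos(yr),np.sin(yr),0]); ey=np.array([-np.sin(yr),np.cos(yr),0])
def st():
    o,P,R=cur(); f=np.array(o['wrist_force']); 
    print("t %.2f sx %.1f sy %.1f z %.1f collar %.1f | f x %.2f y %.2f z %.2f | open %.3f"%(o['time_s'],P@ex*1e3,P@ey*1e3,P[2]*1e3,P[2]*1e3-58.5,f@ex,f@ey,f[2],o['opening']), 'rot',np.round(Ro.from_matrix(R.T@Rt(yr)).as_rotvec(degrees=True),2),'tq',np.round(o['torque'],3))
E
python3 - <<'E'
from h import *
st()
# refine rack pose via wrist + scene
o,P,R=cur()
p,d=ctrl.camera('wrist'); cv2.imwrite('pics/w2.png',p[:,:,::-1])
i=ctrl.camera_info('wrist'); T=np.eye(4);T[:3,:3]=R;T[:3,3]=P;T=T@np.array(i['hand_eye'])
for n in ['wrist','scene','top']:
    if n!='wrist': p,d=ctrl.camera(n); i=ctrl.camera_info(n); T=np.array(i['T'])
    W=cloud(p,d,i,T); S=np.dstack([W@ex,W@ey,W[...,2]]); ok=(d>0)
    hsv=cv2.cvtColor(p,cv2.COLOR_RGB2HSV)
    m=ok&(hsv[...,0]>=4)&(hsv[...,0]<=18)&(hsv[...,1]>130)&(abs(S[...,0]-.59)<.05)&(abs(S[...,1]-.15)<.035)&(S[...,2]>.16)&(S[...,2]<.225)
    if m.sum()>5: print(n,'orange',m.sum(),'x',np.percentile(S[m][:,0]*1e3,[1,50,99]).round(1),'y',np.percentile(S[m][:,1]*1e3,[1,50,99]).round(1),'z',np.percentile(S[m][:,2]*1e3,[1,50,99]).round(1))
    m=ok&(abs(S[...,2]-.202)<.004)&(S[...,0]>.615)&(S[...,0]<.66)&(abs(S[...,1]-.15)<.19)
    if m.sum()>5: print(n,'rail',m.sum(),'x',np.percentile(S[m][:,0]*1e3,[2,50,98]).round(1),'y',np.percentile(S[m][:,1]*1e3,[1,50,99]).round(1))
    m=ok&(p.min(2)>120)&(abs(S[...,0]-.59)<.03)&(abs(S[...,1]-.15)<.02)&(S[...,2]>.18)&(S[...,2]<.26)
    if m.sum()>5: print(n,'pad',m.sum(),[np.percentile(S[m][:,k]*1e3,[2,50,98]).round(1) for k in range(3)])
E
```

```text
t 5.62 sx 470.3 sy 149.2 z 321.8 collar 263.3 | f x 0.13 y -0.17 z -2.78 | open 0.298 rot [-0.1   0.03  0.06] tq [-0.045 -0.088 -0.015]
wrist orange 2632 x [554.1 607.7 625. ] y [124.8 157.5 173.8] z [172.7 189.5 202.8]
wrist rail 6055 x [615.8 633.5 644.2] y [ 59.3 169.7 287. ]
wrist pad 277 [array([582.3, 585.8, 608. ]), array([138. , 149.4, 160.2]), array([189.3, 226.4, 228. ])]
scene orange 232 x [556.7 610.9 621.5] y [126.8 152.  174.1] z [178.6 196.2 204.1]
scene rail 1361 x [616.7 634.7 645.7] y [-19.4 154.8 319.8]
scene pad 32 [array([581.3, 587.4, 619.9]), array([139.9, 151.1, 161.5]), array([187.4, 225.3, 227.8])]
top orange 179 x [565.7 606.9 617.7] y [126.7 148.6 172.5] z [176.6 185.9 205.9]
top rail 1075 x [615.7 632.3 643.5] y [-16.8 149.9 318.5]
top pad 34 [array([582.2, 586.2, 600. ]), array([139. , 150.2, 161.2]), array([187.7, 226.1, 229.2])]
```

Wrist depth puts the pad face at sx ≈ 582, its top at z ≈ 227, and the tips' front at sx ≈ 555. That makes the seat about sx 573.5, z 183, roughly 7 mm low, which I'll confirm by feel. I'll approach with the collar well above the tips.

Request:
step_arm(motion=[[25,0,-1.4,0,0,0,255],[56,10,-1.4,0,0,0,255],[56,35,-1.4,0,0,0,255],[56,60,-1.4,0,0,0,255],[56,80,-1.4,0,0,0,255],[56,85,-1.4,0,0,0,255],[56,85,-1.4,0,0,0,255],[56,85,-1.4,0,0,0,255]])

```text
time_s: 6.78
eef_pos: [0.5751, 0.0138, 0.2664]
eef_rot: [-0.436, -0.557, -0.436, 0.557]
wrist_force: [-0.5, -0.5, -2.6]
opening: 0.3
```

```bash
python3 - <<'E'
from h import *
st()
p,d=ctrl.camera('scene');q,_=ctrl.camera('top')
cv2.imwrite('pics/c2.png',np.vstack([cv2.resize(p[150:300,190:370],(720,600),interpolation=2)[:400],cv2.resize(q[150:240,210:360],(720,432),interpolation=2)[:200]])[:,:,::-1])
i=ctrl.camera_info('scene');W=cloud(p,d,i,np.array(i['T'])); S=np.dstack([W@ex,W@ey,W[...,2]])*1e3
m0=(d>0)&(abs(S[...,1]-150)<35)&(abs(S[...,0]-555)<25)
for a,b in [(90,130),(130,175),(195,201),(203,208),(208,218),(220,240),(240,260)]:
    m=m0&(S[...,2]>a)&(S[...,2]<b)
    if m.sum()>4: print(a,b,m.sum(),[np.percentile(S[m][:,k],[2,50,98]).round(1).tolist() for k in range(3)])
E
```

```text
t 6.78 sx 555.0 sy 151.5 z 266.4 collar 207.9 | f x -0.39 y -0.63 z -2.58 | open 0.300 rot [-0.04 -0.    0.02] tq [0.012 0.021 0.014]
130 175 9 [[555.1, 556.3, 558.9], [158.7, 158.9, 159.1], [146.1, 158.9, 172.9]]
208 218 55 [[565.2, 567.5, 569.7], [127.9, 151.1, 174.1], [209.5, 214.1, 217.6]]
220 240 119 [[546.3, 565.4, 570.1], [127.6, 151.7, 172.9], [220.3, 222.6, 239.5]]
240 260 72 [[557.5, 567.6, 569.9], [140.2, 151.9, 162.3], [240.5, 250.3, 259.5]]
```

View pics/c2.png

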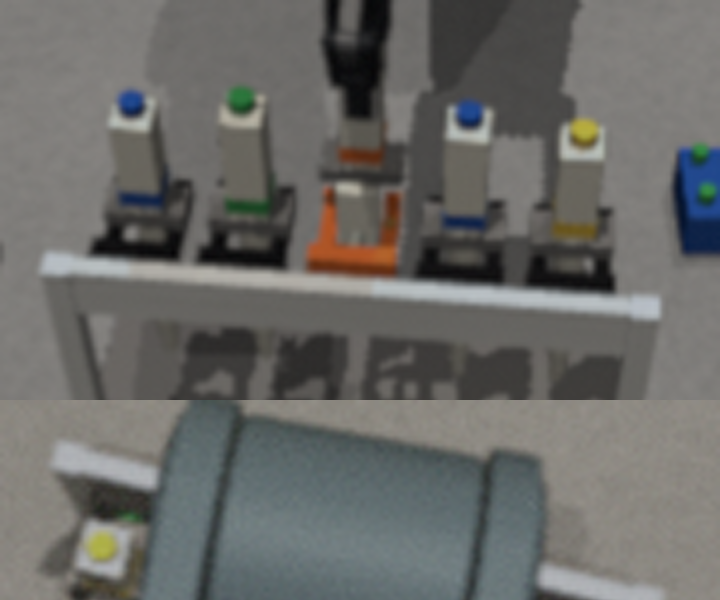

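The scene crop shows the pipette centred in front of the empty hook at (360,200), with the neighbours undisturbed and the collar above the tips. I'll advance to touch the pad.

Request:
step_arm(motion=[[0,6,0.5,0,0,0,255],[0,11,0.5,0,0,0,255],[0,14,0.5,0,0,0,255],[0,16,0.5,0,0,0,255],[0,16,0.5,0,0,0,255],[0,16,0.5,0,0,0,255]])

```text
time_s: 7.62
eef_pos: [0.5908, 0.0095, 0.266]
eef_rot: [-0.435, -0.557, -0.436, 0.557]
wrist_force: [-3.6, 1.2, -0.2]
opening: 0.299
```

```bash
python3 -c "
from h import *
st()"
```

```text
t 7.62 sx 571.2 sy 151.1 z 266.0 collar 207.5 | f x -3.78 y 0.30 z -0.19 | open 0.299 rot [-0.03  0.    0.06] tq [ 0.145  0.732 -0.052]
```

Request:
step_arm(motion=[[0,2,0,0,0,0,255],[0,4,0,0,0,0,255],[0,5,0,0,0,0,255],[0,5,0,0,0,0,255],[0,5,0,0,0,0,255]])

```text
time_s: 8.25
eef_pos: [0.5952, 0.0084, 0.266]
eef_rot: [-0.435, -0.556, -0.436, 0.558]
wrist_force: [-6.8, 1.3, 0.1]
opening: 0.3
```

```bash
python3 -c "
from h import *
st()"
```

```text
t 8.25 sx 575.7 sy 151.1 z 266.0 collar 207.5 | f x -6.87 y -0.40 z 0.08 | open 0.300 rot [-0.03  0.    0.15] tq [0.366 1.523 0.043]
```

Request:
step_arm(motion=[[0,1.2,0,0,0,0,255],[3,1.2,0,0,0,0,255],[6,1.2,0,0,0,0,255],[9,1.2,0,0,0,0,255],[12,1.2,0,0,0,0,255],[12,1.2,0,0,0,0,255],[12,1.2,0,0,0,0,255]])

```text
time_s: 9.12
eef_pos: [0.5961, 0.0083, 0.2538]
eef_rot: [-0.435, -0.556, -0.437, 0.558]
wrist_force: [-6.6, 2.4, 0.4]
opening: 0.299
```

```bash
python3 -c "
from h import *
st()"
```

```text
t 9.12 sx 576.6 sy 151.2 z 253.8 collar 195.3 | f x -6.92 y 0.71 z 0.39 | open 0.299 rot [-0.02 -0.    0.19] tq [ 0.405  1.576 -0.026]
```

Request:
step_arm(motion=[[1,0,0,0,0,0,255],[2,0,0,0,0,0,255],[3,0,0,0,0,0,255],[4,0,0,0,0,0,255],[4,0,0,0,0,0,255]])

```text
time_s: 9.75
eef_pos: [0.5962, 0.0083, 0.2502]
eef_rot: [-0.435, -0.556, -0.436, 0.557]
wrist_force: [-7.8, 2.7, 1.4]
opening: 0.298
```

```bash
python3 -c "
from h import *
st()"
```

```text
t 9.75 sx 576.8 sy 151.3 z 250.2 collar 191.7 | f x -8.26 y 0.73 z 1.36 | open 0.298 rot [-0.02 -0.    0.16] tq [ 0.457  1.596 -0.049]
```

Request:
step_arm(motion=[[1,0,0,0,0,0,255],[2,0,0,0,0,0,255],[3,0,0,0,0,0,255],[3,0,0,0,0,0,255],[3,0,0,0,0,0,255]])

```text
time_s: 10.38
eef_pos: [0.5962, 0.0083, 0.2472]
eef_rot: [-0.435, -0.556, -0.436, 0.558]
wrist_force: [-7.2, 1.8, 1.6]
opening: 0.296
```

```bash
python3 -c "
from h import *
st()"
```

```text
t 10.38 sx 576.8 sy 151.2 z 247.2 collar 188.7 | f x -7.44 y -0.01 z 1.59 | open 0.296 rot [-0.03 -0.    0.16] tq [ 0.427  1.64  -0.04 ]
```

Request:
step_arm(motion=[[1,0,0,0,0,0,255],[2,0,0,0,0,0,255],[3,0,0,0,0,0,255],[3,0,0,0,0,0,255],[3,0,0,0,0,0,255]])

```text
time_s: 11.0
eef_pos: [0.5962, 0.0083, 0.2442]
eef_rot: [-0.435, -0.556, -0.436, 0.557]
wrist_force: [-7.4, 1.4, 1.9]
opening: 0.301
```

```bash
python3 -c "
from h import *
st()"
```

```text
t 11.00 sx 576.8 sy 151.3 z 244.2 collar 185.7 | f x -7.49 y -0.42 z 1.95 | open 0.301 rot [-0.02 -0.01  0.15] tq [ 0.358  1.614 -0.01 ]
```

Request:
step_arm(motion=[[1,0,0,0,0,0,255],[1.5,0,0,0,0,0,255],[1.5,0,0,0,0,0,255]])

```text
time_s: 11.38
eef_pos: [0.5963, 0.0082, 0.2428]
eef_rot: [-0.435, -0.556, -0.436, 0.557]
wrist_force: [-7.8, 1.5, 1.2]
opening: 0.294
```

```bash
python3 -c "
from h import *
st()"
```

```text
t 11.38 sx 576.8 sy 151.2 z 242.8 collar 184.3 | f x -7.96 y -0.42 z 1.22 | open 0.294 rot [-0.02 -0.    0.14] tq [ 0.411  1.59  -0.031]
```

Request:
step_arm(motion=[[0.8,0,0,0,0,0,255],[1.5,0,0,0,0,0,255],[1.5,0,0,0,0,0,255]])

```text
time_s: 11.75
eef_pos: [0.5963, 0.0082, 0.2413]
eef_rot: [-0.435, -0.556, -0.436, 0.557]
wrist_force: [-8.1, 1.4, 1.9]
opening: 0.3
```

```bash
python3 -c "
from h import *
st()"
```

```text
t 11.75 sx 576.9 sy 151.2 z 241.3 collar 182.8 | f x -8.23 y -0.57 z 1.92 | open 0.300 rot [-0.03 -0.    0.14] tq [ 0.431  1.586 -0.023]
```

Request:
step_arm(motion=[[0.8,0,0,0,0,0,255],[1.2,0,0,0,0,0,255],[1.2,0,0,0,0,0,255]])

```text
time_s: 12.12
eef_pos: [0.5963, 0.0083, 0.2401]
eef_rot: [-0.435, -0.556, -0.436, 0.557]
wrist_force: [-7.9, 2.2, 2.0]
opening: 0.299
```

```bash
python3 -c "
from h import *
st()"
```

```text
t 12.12 sx 576.9 sy 151.3 z 240.1 collar 181.6 | f x -8.17 y 0.26 z 1.96 | open 0.299 rot [-0.02 -0.01  0.14] tq [ 0.372  1.596 -0.025]
```

Request:
step_arm(motion=[[0.6,0,0,0,0,0,255],[1,0,0,0,0,0,255],[1,0,0,0,0,0,255]])

```text
time_s: 12.5
eef_pos: [0.5964, 0.0082, 0.2393]
eef_rot: [-0.435, -0.556, -0.436, 0.557]
wrist_force: [-7.7, 1.9, 3.2]
opening: 0.297
```

```bash
python3 -c "
from h import *
st()"
```

```text
t 12.50 sx 576.9 sy 151.3 z 239.3 collar 180.8 | f x -7.94 y 0.04 z 3.18 | open 0.297 rot [-0.03 -0.01  0.13] tq [ 0.347  1.587 -0.052]
```

Request:
step_arm(motion=[[0.6,0,0,0,0,0,255],[1,0,0,0,0,0,255],[1,0,0,0,0,0,255]])

```text
time_s: 12.88
eef_pos: [0.5964, 0.0083, 0.2387]
eef_rot: [-0.435, -0.556, -0.436, 0.557]
wrist_force: [-7.7, 2.6, 4.1]
opening: 0.293
```

```bash
python3 -c "
from h import *
st()"
```

```text
t 12.88 sx 576.9 sy 151.3 z 238.7 collar 180.2 | f x -8.12 y 0.63 z 4.10 | open 0.293 rot [-0.02 -0.01  0.12] tq [ 0.393  1.804 -0.056]
```

Request:
step_arm(motion=[[0.6,0,0,0,0,0,255],[1,0,0,0,0,0,255],[1,0,0,0,0,0,255]])

```text
time_s: 13.25
eef_pos: [0.5964, 0.0083, 0.2381]
eef_rot: [-0.435, -0.557, -0.436, 0.557]
wrist_force: [-9.8, 2.1, 6.6]
opening: 0.293
```

```bash
python3 -c "
from h import *
st()
o,P,R=cur()
p,d=ctrl.camera('scene'); cv2.imwrite('pics/s3.png',cv2.resize(p[150:260,220:340],(720,660),interpolation=2)[:600,:,::-1])
i=ctrl.camera_info('scene');W=cloud(p,d,i,np.array(i['T'])); S=np.dstack([W@ex,W@ey,W[...,2]])*1e3
m0=(d>0)&(abs(S[...,1]-151)<30)&(S[...,0]>540)&(S[...,0]<625)&(S[...,2]>170)&(S[...,2]<300)
hsv=cv2.cvtColor(p,cv2.COLOR_RGB2HSV)
for v in range(190,222):
    r=[(u,*S[v,u].round().astype(int)) for u in (268,280,292) if m0[v,u]]
    print(v,r)
"
```

```text
t 13.25 sx 576.9 sy 151.3 z 238.1 collar 179.6 | f x -10.07 y -0.32 z 6.56 | open 0.293 rot [-0.02 -0.01  0.11] tq [ 0.449  2.039 -0.059]
190 [(280, np.int64(600), np.int64(156), np.int64(262))]
191 [(280, np.int64(602), np.int64(156), np.int64(261))]
192 [(280, np.int64(601), np.int64(156), np.int64(257))]
193 [(280, np.int64(602), np.int64(156), np.int64(255))]
194 [(280, np.int64(604), np.int64(156), np.int64(254))]
195 [(280, np.int64(604), np.int64(156), np.int64(251))]
196 [(280, np.int64(595), np.int64(155), np.int64(238))]
197 [(280, np.int64(591), np.int64(154), np.int64(230))]
198 [(280, np.int64(589), np.int64(154), np.int64(225))]
199 [(280, np.int64(593), np.int64(154), np.int64(227))]
200 [(280, np.int64(597), np.int64(155), np.int64(227))]
201 [(280, np.int64(597), np.int64(155), np.int64(223))]
202 [(280, np.int64(597), np.int64(155), np.int64(220))]
203 [(280, np.int64(598), np.int64(155), np.int64(218))]
204 [(280, np.int64(598), np.int64(155), np.int64(215))]
205 [(280, np.int64(598), np.int64(155), np.int64(212))]
206 [(280, np.int64(598), np.int64(154), np.int64(
[... 477 characters left out ...]
, np.int64(129), np.int64(199)), (280, np.int64(612), np.int64(156), np.int64(201))]
214 [(268, np.int64(618), np.int64(129), np.int64(201)), (280, np.int64(615), np.int64(156), np.int64(201))]
215 [(268, np.int64(621), np.int64(130), np.int64(200)), (280, np.int64(620), np.int64(157), np.int64(202))]
216 [(268, np.int64(619), np.int64(129), np.int64(195)), (280, np.int64(620), np.int64(157), np.int64(199))]
217 [(268, np.int64(620), np.int64(129), np.int64(192)), (280, np.int64(621), np.int64(157), np.int64(196))]
218 [(268, np.int64(621), np.int64(129), np.int64(190)), (280, np.int64(621), np.int64(157), np.int64(193))]
219 [(280, np.int64(621), np.int64(157), np.int64(190))]
220 []
221 []
```

View pics/s3.png

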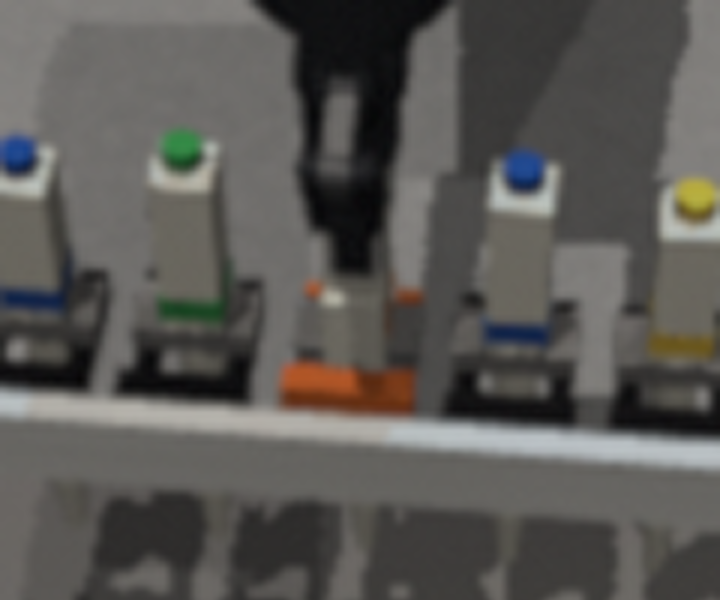

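The crop shows the collar below and behind the orange tips at (315,290) and (408,295). Fz has risen, so the prongs are loaded. I'll ease the pad push while still pressing down, then check.

Request:
step_arm(motion=[[0.3,0,0,0,0,0,255],[0.3,-1,0,0,0,0,255],[0.3,-2,0,0,0,0,255],[0.3,-2.5,0,0,0,0,255],[0.3,-2.5,0,0,0,0,255]])

```text
time_s: 13.92
eef_pos: [0.5953, 0.0085, 0.238]
eef_rot: [0.436, 0.557, 0.435, -0.557]
wrist_force: [-4.4, 2.0, 6.1]
opening: 0.297
```

```bash
python3 -c "
from h import *
st()"
```

```text
t 13.93 sx 575.8 sy 151.3 z 238.0 collar 179.5 | f x -4.75 y 0.86 z 6.15 | open 0.297 rot [-0.03 -0.02 -0.09] tq [0.283 1.062 0.016]
```

Request:
step_arm(motion=[[0,0,0,0,0,0,170],[0,0,0,0,0,0,160],[0,0,0,0,0,0,145],[0,0,0,0,0,0,120],[0,0,0,0,0,0,80],[0,0,0,0,0,0,40],[0,0,0,0,0,0,40]])

```text
time_s: 14.8
eef_pos: [0.5948, 0.0084, 0.2368]
eef_rot: [0.436, 0.557, 0.436, -0.557]
wrist_force: [-0.0, -0.3, -0.3]
opening: 0.843
```

```bash
python3 -c "
from h import *
st()
o,P,R=cur()
p,d=ctrl.camera('wrist'); cv2.imwrite('pics/w4.png',p[:,:,::-1])
q,_=ctrl.camera('scene'); cv2.imwrite('pics/s4.png',np.hstack([cv2.resize(p,(400,300)),cv2.resize(q[160:250,220:340],(400,300),interpolation=2)])[:,:,::-1])
i=ctrl.camera_info('wrist'); T=np.eye(4);T[:3,:3]=R;T[:3,3]=P;T=T@np.array(i['hand_eye'])
W=cloud(p,d,i,T);S=np.dstack([W@ex,W@ey,W[...,2]])*1e3
m0=(d>0)&(abs(S[...,1]-151)<28)&(abs(S[...,0]-574)<22)
for a,b in [(180,200),(200,230),(230,260),(270,287),(290,305)]:
    m=m0&(S[...,2]>a)&(S[...,2]<b)
    if m.sum()>4: print(a,b,m.sum(),[np.percentile(S[m][:,k],[2,50,98]).round(1).tolist() for k in range(3)])
"
```

```text
t 14.80 sx 575.4 sy 151.1 z 236.8 collar 178.3 | f x 0.06 y -0.34 z -0.32 | open 0.843 rot [-0.03 -0.   -0.01] tq [ 0.003 -0.051  0.023]
180 200 1562 [[555.0, 574.5, 594.6], [160.1, 166.6, 173.0], [180.8, 192.8, 198.5]]
200 230 1637 [[561.2, 582.4, 593.6], [140.4, 160.7, 161.4], [200.9, 221.1, 229.1]]
230 260 1560 [[561.1, 573.3, 585.5], [159.8, 160.8, 161.3], [231.0, 247.2, 259.5]]
270 287 3728 [[560.9, 573.5, 585.8], [139.1, 159.5, 161.3], [270.8, 285.3, 286.9]]
290 305 1704 [[566.4, 573.6, 580.4], [144.8, 152.1, 156.5], [290.4, 296.0, 297.3]]
```

View pics/s4.png

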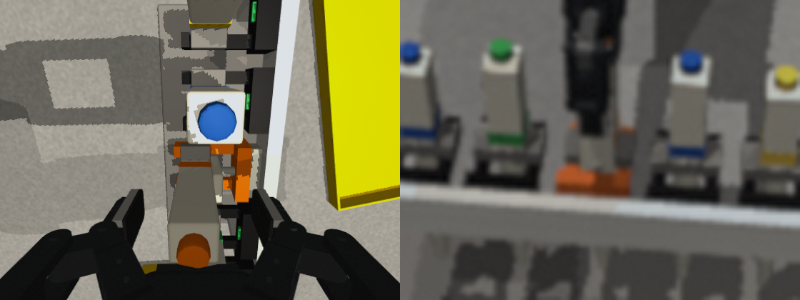

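The wrist view (left half) shows the fingers clear of the pipette on both sides. The body axis is at sx 573.4 at every height, so it stands upright, and its collar is behind the orange tip near (192,147). I'll withdraw straight up and check the seating.

Request:
step_arm(motion=[[-10,0,0,0,0,0,40],[-30,0,0,0,0,0,20],[-55,0,0,0,0,0,0],[-90,0,0,0,0,0,0],[-125,0,0,0,0,0,0],[-125,0,0,0,0,0,0]])

```text
time_s: 15.65
eef_pos: [0.5963, 0.0082, 0.3666]
eef_rot: [0.438, 0.559, 0.434, -0.555]
wrist_force: [0.2, 0.5, -0.0]
opening: 0.998
```

Request:
step_arm(motion=[[0,-40,0,0,0,0,0],[0,-90,0,0,0,0,0],[0,-140,0,0,0,0,0],[0,-150,0,0,0,0,0],[0,-150,0,0,0,0,0],[0,-150,0,0,0,0,0]])

```text
time_s: 16.4
eef_pos: [0.4501, 0.0442, 0.3616]
eef_rot: [-0.436, -0.557, -0.436, 0.557]
wrist_force: [0.9, 0.3, 0.6]
opening: 1.003
```

```bash
python3 -c "
from h import *
st()
o,P,R=cur()
p,d=ctrl.camera('wrist')
i=ctrl.camera_info('wrist'); T=np.eye(4);T[:3,:3]=R;T[:3,3]=P;T=T@np.array(i['hand_eye'])
q,e=ctrl.camera('scene'); j=ctrl.camera_info('scene')
cv2.imwrite('pics/s5.png',np.hstack([cv2.resize(p,(400,300)),cv2.resize(q[160:250,220:340],(400,300),interpolation=2)])[:,:,::-1])
for n,I,d,i,T in [('wrist',p,d,i,T),('scene',q,e,j,np.array(j['T']))]:
    W=cloud(I,d,i,T);S=np.dstack([W@ex,W@ey,W[...,2]])*1e3
    m0=(d>0)&(abs(S[...,1]-151)<28)&(abs(S[...,0]-574)<26)
    hsv=cv2.cvtColor(I,cv2.COLOR_RGB2HSV)
    org=(hsv[...,0]<=18)&(hsv[...,1]>130)
    for nm,m in [('tips',m0&org&(S[...,0]<563)&(S[...,2]<215)),('collartop',m0&~org&(abs(S[...,1]-151)>15)&(S[...,2]>170)&(S[...,2]<215)&(S[...,0]>562)&(S[...,0]<585)),('body230',m0&(S[...,2]>230)&(S[...,2]<255)),('body275',m0&(S[...,2]>265)&(S[...,2]<283)),('bodytop',m0&(S[...,2]>283)&(S[...,2]<290)),('button',m0&(S[...,2]>292))]:
        if m.sum()>3: print(n,nm,m.sum(),[np.percentile(S[m][:,k],[5,50,95]).round(1).tolist() for k in range(3)],rect(np.c_[S[m]/1e3])[2])
"
```

```text
t 16.40 sx 426.3 sy 151.0 z 361.6 collar 303.1 | f x 0.77 y 0.49 z 0.64 | open 1.003 rot [-0.06  0.   -0.  ] tq [-0.013  0.022  0.019]
wrist tips 427 [[553.8, 558.3, 560.4], [127.9, 150.8, 170.8], [176.8, 190.4, 210.9]] 89.89
wrist collartop 288 [[563.1, 571.4, 583.5], [125.9, 168.4, 173.0], [185.4, 193.1, 194.4]] 89.68
wrist body230 591 [[559.5, 560.3, 581.0], [140.0, 156.2, 161.0], [231.4, 243.6, 254.0]] 44.52
wrist body275 643 [[559.1, 560.3, 580.9], [139.9, 155.5, 161.1], [266.2, 275.1, 282.4]] 43.94
wrist bodytop 721 [[560.8, 566.8, 583.5], [138.2, 154.1, 160.5], [283.7, 286.1, 288.5]] 87.77
wrist button 453 [[566.1, 571.9, 578.7], [142.8, 149.6, 155.9], [292.9, 296.0, 297.2]] 67.04
scene collartop 56 [[563.6, 576.6, 584.9], [126.7, 133.5, 173.4], [187.0, 192.4, 195.0]] 89.71
scene body230 90 [[579.3, 585.5, 587.2], [140.1, 151.4, 161.9], [231.5, 242.3, 254.1]] 14.58
scene body275 71 [[576.6, 586.0, 587.8], [138.8, 150.0, 161.9], [266.4, 274.4, 282.1]] 18.86
scene bodytop 66 [[563.1, 579.9, 587.4], [139.0, 152.2, 161.0], [283.5, 285.3, 287.5]] 0.63
scene button 36 [[567.4, 574.6, 581.2], [143.6, 150.0, 156.3], [292.6, 294.6, 297.4]] 46.34
```

View pics/s5.png

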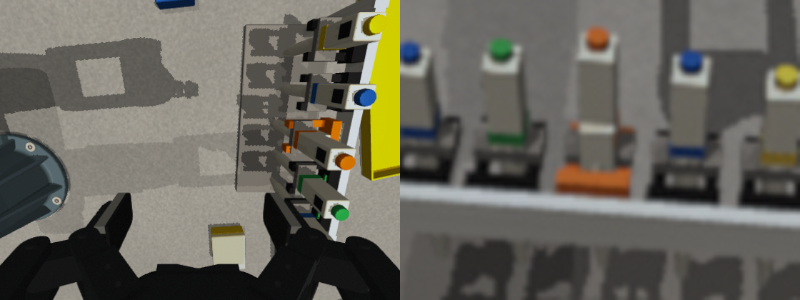

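The pipette hangs upright on the middle hook with its window facing front, and the neighbours are in place. One more numeric check: collar top against tip tops should differ by 3 mm if it's fully home, and I'll check neighbour displacement too.

```bash
python3 -c "
from h import *
o,P,R=cur()
def tr(n):
    p,d=ctrl.camera(n); i=ctrl.camera_info(n)
    if n=='wrist': T=np.eye(4);T[:3,:3]=R;T[:3,3]=P;T=T@np.array(i['hand_eye'])
    else: T=np.array(i['T'])
    W=cloud(p,d,i,T); return p,d,np.dstack([W@ex,W@ey,W[...,2]])*1e3
p,d,S=tr('wrist'); hsv=cv2.cvtColor(p,cv2.COLOR_RGB2HSV)
lat=abs(S[...,1]-150.5)
org=(hsv[...,0]<=18)&(hsv[...,1]>130)&(d>0)
for side in (-1,1):
    s=(np.sign(S[...,1]-150.5)==side)&(lat>13.5)&(lat<24)&(d>0)
    t=S[s&org&(S[...,0]>550)&(S[...,0]<562.5)&(S[...,2]>175)&(S[...,2]<205)]
    c=S[s&~org&(S[...,0]>563)&(S[...,0]<584)&(S[...,2]>185)&(S[...,2]<215)]
    print(side,'tip',len(t),np.percentile(t[:,2],[50,80,90,97]).round(1),'collar',len(c),np.percentile(c[:,2],[20,50,80,95]).round(1) if len(c)>4 else '')
def btn(p,d,S):
    h=cv2.cvtColor(p,cv2.COLOR_RGB2HSV)
    for nm,lo,hi in [('blue',100,125),('green',45,80),('yellow',22,35)]:
        m=(d>0)&(h[...,0]>=lo)&(h[...,0]<=hi)&(h[...,1]>120)&(h[...,2]>90)&(S[...,2]>270)&(S[...,2]<300)&(abs(S[...,0]-580)<40)
        k,L,st,_=cv2.connectedComponentsWithStats(m.astype(np.uint8))
        for j in range(1,k):
            if st[j,4]>8: print(nm,np.median(S[L==j],0).round(1))
z=np.load('scene0.npz');i=ctrl.camera_info('scene');W=cloud(z['p'],z['d'],i,np.array(i['T']));btn(z['p'],z['d'],np.dstack([W@ex,W@ey,W[...,2]])*1e3);print('now');btn(*tr('scene'))
print(ctrl.get_obs()['wrist_force'],ctrl.get_obs()['time_s'])
"
```

```text
-1 tip 127 [189.  190.7 191.1 191.8] collar 56 [192.7 193.  193.6 194.3]
1 tip 108 [189.4 190.7 191.1 191.9] collar 221 [192.3 193.1 193.8 194.4]
blue [584.1  27.1 282. ]
blue [584.4 212.5 289.8]
green [584.   88.6 290. ]
yellow [585.7 273.9 281.8]
now
blue [583.8  25.9 282.5]
blue [582.9 212.2 289.6]
green [584.2  89.  290.4]
yellow [586.  273.9 281.4]
[ 0.42128886  0.46665026 -0.13834899] 16.6
```

The collar top (about 193.3) sits 2–3 mm above the tip tops (about 190.9) on both sides, which fits fully home. The neighbours moved no more than 1.5 mm, which is within noise. Handing in.

```bash
python3 -c "
from bench import ctrl
print(ctrl.hand_in()); o=ctrl.get_obs(); print(o['time_s'],o['wrist_force'])"
```

```text
the job is handed in; nothing more can be done
None
the job is handed in; nothing more can be done
```

The orange-banded pipette is hanging on the middle hook, released, and I handed the job in at about 16.6 s; no verdict was reported.

**What I did:** I lifted the pipette from the stand, gripped front to back, and brought it round in front of the rack. I pushed it about 6–7 mm into the pad, with 7–8 N measured at the wrist. Then I lowered it behind the tips until the prongs took load. At the end of the press the wrist read about 10 N towards the pad and 6.6 N upwards. I eased the pad push, let go and backed away.

**Last checks:**
- **Seating:** the collar top sits 2–3 mm above the tip tops on both sides; fully home would be 3 mm. I could not read the pin or pad directly, so this rests on depth images and the load felt at the prongs.
- **Pose:** the pipette stands upright and is laterally centred. Its axis is within about 1 mm of the seat I worked out.
- **Neighbours:** their buttons read within 1.5 mm of the start, which is camera noise. I saw nothing else move in the pictures, but did not measure the other bench items.
- **Disagreement:** the two ways of finding the seat differed slightly in height. By camera it came out near 183 mm and by feel near 181 mm, which is within the calibration.

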